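# Ease a spring clip off a spindle with a forked wedge

### The arm

A 6-joint arm with a two-finger parallel gripper is mounted at the origin on the work surface; the furniture and walls round the work are solid. World frame = base frame: x ahead of the robot, y to its left, z up, the work surface at z = 0. Lengths are in m, angles in rad, forces in N, time in s.
With the tool pointing down it reaches from about 0.425 to 1.125 m from the base axis. Payload 14.9 kg.
Tool frame: the origin (TCP) lies at the very end of the fingers, on their centre line; the grasp point (between the pads) lies 19 mm behind it; z points along the fingers, y is the line along which they close (so a half turn about z gives the same grasp; the last joint's range is limited). The gripper opens to 91 mm and grips with 3 to 60 N. Pads are 32 mm wide; open, the fingers measure 118 mm over their backs; the gripper's body (76 mm by 178 mm) begins 60 mm behind the grasp point.
Start: joints at [1.191, 0.379, 1.734, -0, 1.028, -0.033], TCP at [0.238, 0.658, 0.214] pointing down, gripper open.
Joint ranges: [-2.77, 2.77], [-0.74, 2.19], [0, 2.66], [-1.06, 4.2], [0.31, 2.87], [-3.08, 3.08]. Speed limits (rad/s): [1.89, 1.89, 2.39, 3.14, 3.14, 3.14].

### API

Orientations are given as a unit quaternion [x, y, z, w].
In Python, from station import robot gives the robot as it stands.
- The arm moves only by the tool servo_tool, never from a script. Its argument "series" is a list of rows, each a list of 4 numbers: the shift along the tool's x, y, z in cm, then the turn about the tool's z in rad. A call has 1 to 5 rows; each row is the pose to reach, as a shift and turn from the pose commanded when the call began, along the tool's axes at that moment; what a row does not reach only later rows make up. A row lasts 1/10 s, in which the tool goes at most 50 mm and 8.59 degrees, less where a joint would pass 70% of its speed; a pose out of reach is approached as far as the arm can. A call with a gripper value outside its range is refused whole. "gripper" is the finger opening in cm, from 0 to 9.12, set as the call begins (left out, the last holds). The fingers move at their own pace and stop on an object; "squeeze" is the grip in N (left out, the last holds). Time passes only in rows, so rows that repeat a pose let the fingers close. It gives the time, the measured TCP pose, the force, the opening and the grip force at its end, in the units of the state.
- robot.observe(): the state, without advancing time (a new reading comes with each control period).
- robot.snapshot(name): name is "scene" or "top" or "wrist"; returns a dict with "frame" (480x640x3 uint8, red, green, blue), "K" (3x3 intrinsics, pixels), "extrinsics" (4x4, takes a point from world to camera coordinates). Camera axes: x right, y down, z forward; pixel columns grow to the right and rows downward; lengths in m; the calibration is good to about 2 mm. A picture is of the moment at which its call begins. There is no depth.
- robot.close_job(): hands the job in; it is judged then, once.
Trained networks look in the newest picture that a camera, given by its name, has taken for a name from the list of things; names that differ only in an ending like _2 or _b are one class to them, and where a whole thing is asked for, a point or a joint stands for the part that bears it (a point fixed in the world has none). Each returns a list of dicts, best first, with "score" (0 to 1); they miss things now and then, are a little off and sometimes report something else, mostly with a low value. They report only what shows in the picture. A call takes as long as a camera call. They do not tell look-alikes from the thing itself.
- robot.look_for(label, camera): "uv" ([column, row] in pixels, amid what is visible of it).
- robot.masks_of(label, camera): "pixels" (480x640 bool, what is visible of it) and "uv" ([column, row] in pixels, amid what is visible of it).
- robot.spot_point(label, camera): "uv" ([column, row] in pixels: a listed point, or the origin of a listed thing).
The state is a dict: "clock": time; "joints": joint angles; "qvel": joint speeds; "joint_torque": joint torques, N m; "ee_pos": TCP position; "orientation": TCP orientation; "force": force on the tool from outside, world axes, zero at the start; "wrist_torque": the same for the moment, N m; "width": finger opening in m; "grip_force": force on a finger pad.
Only numpy, scipy, OpenCV 4.12 (cv2) and the standard library are available. Lean on these libraries where they do the work, as an engineer would, in place of code of your own. Each camera call takes 0.05 s, during which the arm holds its last target. There are 200 camera calls.

### The job

Pick up the forked wedge by its wooden handle and, keeping it flat on the steel plate, slide it under the spring clip from the tab side, one tine either side of the rod, until the bottom of its slot bears on the rod: push steadily by feel and do not ram it. Leave the wedge there, take the sprung-open clip by its upright tab, draw it up off the rod and lay it in the grey tray. Leave the jar, the nut and the roll of tape where they are.

Things in the scene. Friction and masses are not known exactly. Their poses are not given: they have to be found in the camera images.
- fixture: dark steel plate lying on the bench, 130 x 115 x 25 mm, fixed, a flush bright screw near each corner. Origin on the rod's axis at the plate's underside (the plate reaches 85 mm to its -x and 45 mm to its +x from there), z up; the plate's top is at z = 25 mm
- spindle: bright steel rod standing upright on the plate, fixed, 35 mm tall. Origin on its axis at the plate's top, z up. A groove runs round its foot: radius 7 mm up to 6 mm above the plate, then a cone widens to radius 10 mm at 11 mm; radius 10 mm from there to 30 mm, tapered tip above
- clip: grey metal spring clip, 72 g, 65 x 41 x 50 mm, seated flat on the plate in the rod's groove. Origin on the rod's axis at the underside of its legs; x along the legs, away from the tab; z up. Legs 4 mm thick lie 7 to 20 mm either side of the axis, flat from x = -10 to +18 mm; behind that they rise gently, 4 mm by x = -24 mm, then steeply to a bridge 18 to 22 mm up, x = -17 to -47 mm, with the tab; its turned-up front lip (x = -13 mm) stops on the rod
- clip_left (a joint): swing of the leg at the clip's +y, 0 closed, positive outward, rad; 0.09 = spread by 3 mm at the rod. Both legs are sprung (about 2 N closed, 5 N spread) and are spread by the cone of the groove as the clip is raised; once raised 7 mm they grip the plain rod and the clip stays up by friction. Raising it with the wedge takes 6 to 20 N of push (all greased), which falls off once the legs are over the cone, then rises steeply when the slot's end meets the rod
- clip_tab (a point): middle of the clip's upright tab, 42 mm to the clip's -x from its origin and 35 mm up; the tab is 30 mm wide along the clip's y, 8 mm thick along x, and reaches from 22 to 50 mm above the clip's underside. Axes as the clip's
- wedge: forked wedge, 176 x 54 x 34 mm, about 0.25 kg, steel with a wooden handle. Origin at the bottom (flat end) of the slot between the tines, at the underside; x toward the tips, z up. Slot 28 mm wide; tips at x = +40 mm, 2 mm thick; the tines' top climbs 1 in 4 to 16 mm at x = -16 mm. The slot's end meets the rod when the origin is 10 mm from the rod's axis
- wedge_grip (a point): centre of the wedge's wooden handle, 88 mm to the wedge's -x from its origin and 24 mm above its underside; the handle there is 20 mm wide (along y), 18 mm high and straight over 65 mm. Axes as the wedge's
- tray: open grey steel tray, 130 x 120 x 22 mm, walls and floor 3 to 5 mm thick, fixed. Origin at the centre of its underside; x along the 130 mm side, z up
- bolt_jar: closed glass jar of bolts, 72 mm across, 102 mm tall, beyond the plate; origin at the centre of its underside; to be left alone
- nut: large rusty hexagon nut lying flat, 45 x 51 x 24 mm, beside the plate; origin at the centre of its underside; to be left alone
- tape_roll: roll of masking tape lying flat, 100 mm across, 25 mm high, beside the plate; origin at the centre of its underside; to be left alone
Mind the look-alikes: they are no part of the job. Leave any red look-alike of the fixture alone.

How it is judged:
By the outcome, as a careful person would: the job done as asked, in the order asked, and still so for the second after the job is handed in, with the robot touching nothing.
It also fails if it takes over 72 s, if anything falls off the work surface, if the arm or the gripper's body presses on something with over 40 N, if the wrist force passes 120 N, or if a joint passes its speed limit or range.

## Working session

There is one attempt and no reset: what is moved stays moved. The work goes in short steps, Python scripts to look and compute and a tool call to move; the robot and the scene stay as the last step left them, time stands still between calls to the robot, and variables do not carry over. Pictures are saved under pics/ and viewed, at most 13 in all, crops included, and the job is handed in when it is done.

Besides the shell and the picture viewer there is one more tool, called after ">>>" by a JSON object that holds its "name" and its "arguments". servo_tool: Moves the arm, as the interface text tells. Its arguments: {"type":"object","properties":{"series":{"type":"array"},"gripper":{"type":"number"},"squeeze":{"type":"number"}},"required":["series"]}

```bash
ls; mkdir -p pics
cat > h.py <<'E'
import numpy as np, cv2
from station import robot
def snap(c, name=None):
    s=robot.snapshot(c)
    if name: cv2.imwrite(f'pics/{name}.png', s['frame'][:,:,::-1])
    return s
def ray(s,uv):
    K=np.array(s['K']);E=np.array(s['extrinsics']);R=E[:3,:3];t=E[:3,3]
    d=R.T@np.linalg.solve(K,[uv[0],uv[1],1.]); return -R.T@t,d
def atz(s,uv,z):
    c,d=ray(s,uv); return c+d*(z-c[2])/d[2]
def proj(s,p):
    E=np.array(s['extrinsics']);q=np.array(s['K'])@(E[:3,:3]@np.asarray(p)+E[:3,3]);return q[:2]/q[2]
def tri(obs):
    A=np.zeros((3,3));b=np.zeros(3)
    for s,uv in obs:
        c,d=ray(s,uv);d/=np.linalg.norm(d);P=np.eye(3)-np.outer(d,d);A+=P;b+=P@c
    return np.linalg.solve(A,b)
E
python3 - <<'E'
from h import *
np.set_printoptions(precision=4,suppress=True)
Z=dict(fixture=0,spindle=.025,clip=.025,clip_tab=.06,wedge=.025,wedge_grip=.05,tray=0,bolt_jar=0,nut=0,tape_roll=0)
for c in ['top','scene']:
    s=snap(c,c+'0')
    print(c,'cam',ray(s,(320,240))[0])
    for l,z in Z.items():
        for o in robot.spot_point(l,c)[:3]:
            print(l,round(o['score'],2),np.round(o['uv'],1),'at z',z,atz(s,o['uv'],z)[:2], 'z0',atz(s,o['uv'],z-.025)[:2])
print(robot.observe())
E
```

```text
pics
top cam [0.3477 0.0296 1.1132]
fixture 0.83 [324.5 233.6] at z 0 [0.5676 0.1141] z0 [0.5725 0.116 ]
fixture 0.68 [310.3 308.5] at z 0 [0.3778 0.0792] z0 [0.3785 0.0803]
fixture 0.56 [168.9 254.3] at z 0 [0.3762 0.4642] z0 [0.3768 0.474 ]
spindle 0.55 [312.3 311. ] at z 0.025 [0.3733 0.0714] z0 [0.3739 0.0724]
spindle 0.46 [164.3 253.8] at z 0.025 [0.3726 0.4657] z0 [0.3732 0.4757]
spindle 0.37 [319.8 231.2] at z 0.025 [0.5642 0.1254] z0 [0.5691 0.1276]
clip 0.54 [320.6 229.8] at z 0.025 [0.5682 0.1248] z0 [0.5733 0.127 ]
clip_tab 0.52 [333.9 238.4] at z 0.06 [0.5527 0.084 ] z0 [0.5576 0.0853]
wedge 0.7 [264.3 264.4] at z 0.025 [0.4368 0.2234] z0 [0.4389 0.2278]
wedge_grip 0.96 [239.8 284.8] at z 0.05 [0.3684 0.2549] z0 [0.3688 0.2602]
tray 0.92 [436.3 314.9] at z 0 [ 0.4744 -0.2171] z0 [ 0.4773 -0.2226]
tray 0.7 [321.  229.5] at z 0 [0.5744 0.1263] z0 [0.5795 0.1285]
tray 0.41 [318.2 231.5] at z 0 [0.5669 0.1311] z0 [0.5719 0.1334]
bolt_jar 0.85 [293.4 192.3] at z 0 [0.6416 0.2294] z0 [0.6482 0.2339]
nut 0.33 [441.7 314.6] at z 0 [ 0.4799 -0.2293] z0 [ 0.4828 -0.2351]
scene cam 
[... 959 characters left out ...]
r 0.78 [323.2 230.7] at z 0 [0.6295 0.2153] z0 [0.6522 0.2447]
bolt_jar 0.51 [398.7 368.4] at z 0 [ 0.473  -0.2259] z0 [ 0.4901 -0.2124]
tape_roll 0.88 [396.4 275.2] at z 0 [ 0.6584 -0.0275] z0 [ 0.6821 -0.0068]
{'clock': 1.1, 'joints': array([ 1.1907,  0.3789,  1.7342,  0.    ,  1.0285, -0.0333]), 'qvel': array([ 0.0003, -0.0004, -0.0015, -0.0003,  0.0003, -0.0014]), 'joint_torque': array([ -0.0033, -76.3671, -43.4743,   0.0648,   0.0389,  -0.    ]), 'ee_pos': array([0.2379, 0.6583, 0.2139]), 'orientation': array([ 0.1725,  0.985 , -0.    , -0.    ]), 'force': array([0.0442, 0.9215, 0.1988]), 'wrist_torque': array([-0.0365,  0.0572,  0.0061]), 'grip_force': 0.0, 'width': 0.0909406723366743}
```

View pics/top0.png

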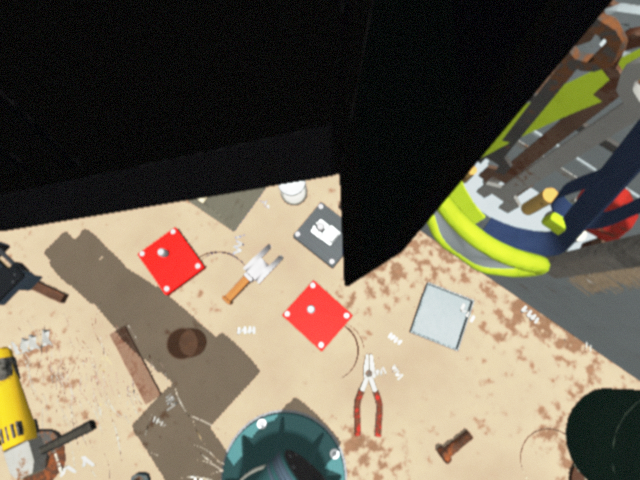

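View pics/scene0.png

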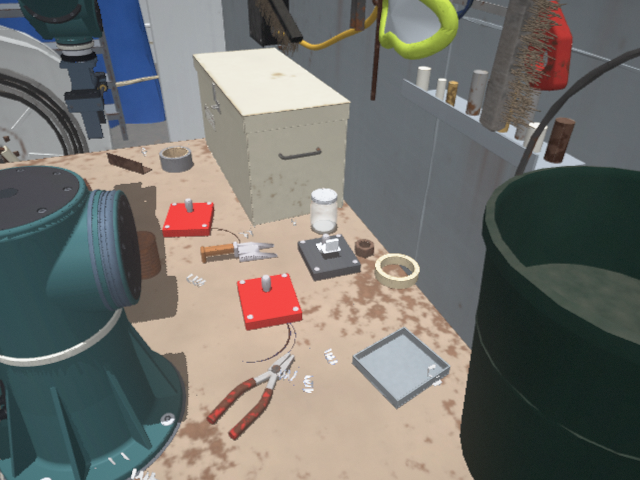

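The top view shows the wedge at (250,275), handle at (238,288), the tray at (440,315) and the dark plate at (322,233). The plate's right part is hidden by a black overhead thing whose corner is at (345,285). In the scene view the dark plate with the clip is at (328,250), and the red look-alikes are at (190,215) and (267,300). Next I check how high the black occluder can be.

Run:
```python
from h import *
np.set_printoptions(precision=3,suppress=True)
t=snap('top');s=snap('scene');w=snap('wrist','w0')
for uv in [(345,285),(342,180),(0,228),(345,100)]:
  for z in [0.1,.3,.5,.7,.9,1.0]:
    p=atz(t,uv,z); print(uv,z,p,proj(s,p), 'depth',(np.array(s['extrinsics'])@[*p,1])[2])
for uv in [(253,218),(345,205)]: print(atz(s,uv,0))
print('corners plate',[atz(s,u,.025)[:2] for u in [(300,243),(343,235),(360,268),(315,276)]])
im=cv2.resize(s['frame'][200:300,190:430],None,fx=3.3,fy=3.3,interpolation=cv2.INTER_CUBIC);cv2.imwrite('pics/sc1.png',im[:,:,::-1])
print(robot.observe()['joints'])
```

```text
(345, 285) 0.1 [0.453 0.02  0.1  ] [312.058 261.659] depth 0.9700464993320472
(345, 285) 0.3 [0.432 0.022 0.3  ] [303.179 175.805] depth 0.8477262949306189
(345, 285) 0.5 [0.411 0.024 0.5  ] [291.306  60.995] depth 0.7254060905291907
(345, 285) 0.7 [0.39  0.026 0.7  ] [ 274.616 -100.386] depth 0.6030858861277624
(345, 285) 0.9 [0.37  0.028 0.9  ] [ 249.434 -343.887] depth 0.48076568172633405
(345, 285) 1.0 [0.359 0.029 1.   ] [ 231.337 -518.875] depth 0.41960557952562005
(342, 180) 0.1 [0.685 0.114 0.1  ] [367.923 208.134] depth 1.1482386338269182
(342, 180) 0.3 [0.619 0.097 0.3  ] [356.425 138.409] depth 0.9907437340838919
(342, 180) 0.5 [0.552 0.081 0.5  ] [340.582  42.326] depth 0.8332488343408659
(342, 180) 0.7 [0.485 0.064 0.7  ] [317.354 -98.543] depth 0.6757539345978398
(342, 180) 0.9 [0.419 0.047 0.9  ] [ 280.007 -325.031] depth 0.5182590348548136
(342, 180) 1.0 [0.385 0.039 1.   ] [ 251.297 -499.145] depth 0.4395115849833007
(0, 228) 0.1 [0.289 0.822 0.1  ] [109.034 145.006] depth 1.4123348697457196
(0, 228) 0.3 [0.301 0.665 0.3  ] [114.452  91.2  ] depth 1.2027080133052785

[... 272 characters left out ...]
45 -475.891] depth 0.46901401576373386
(345, 100) 0.1 [0.883 0.18  0.1  ] [407.111 176.146] depth 1.290605708052854
(345, 100) 0.3 [0.777 0.15  0.3  ] [394.35  115.633] depth 1.1050078930113072
(345, 100) 0.5 [0.672 0.121 0.5  ] [376.437  30.689] depth 0.9194100779697605
(345, 100) 0.7 [0.566 0.091 0.7  ] [349.462 -97.223] depth 0.733812262928214
(345, 100) 0.9 [0.46  0.061 0.9  ] [ 304.223 -311.744] depth 0.5482144478866673
(345, 100) 1.0 [0.407 0.046 1.   ] [ 267.776 -484.573] depth 0.45541554036589404
[0.511 0.372 0.   ]
[0.758 0.285 0.   ]
corners plate [array([0.529, 0.175]), array([0.636, 0.143]), array([0.585, 0.018]), array([0.485, 0.053])]
[ 1.191  0.379  1.734  0.     1.029 -0.033]
```

View pics/sc1.png

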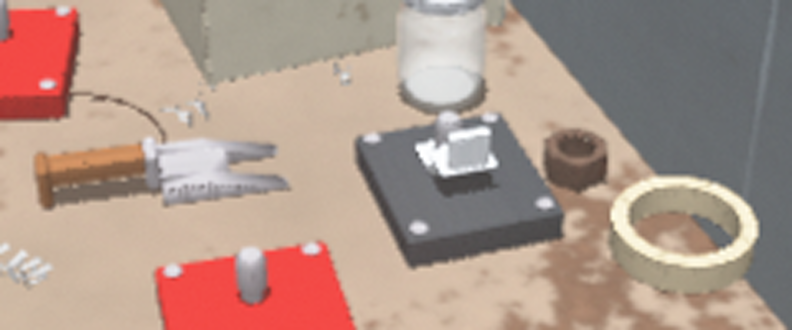

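The crop shows the wedge lying flat with its tips to the right. The dark plate's −x side (with the clip tab) points toward the camera and tray, so the clip's x yaw is about 70°. The nut is at (575,160) and the tape at (690,230) in the crop. Moving over the wedge.

>>> {"name": "servo_tool", "arguments": {"series": [[-3.2,-3.8,0,0],[-6.4,-7.6,0,0],[-9.6,-11.4,0,0],[-12.8,-15.2,0,0],[-16,-19,0,0]]}}

```text
clock: 1.75
ee_pos: [0.3241, 0.4235, 0.214]
orientation: [0.172, 0.985, 0.0, 0.0]
force: [0.6, 0.1, 0.5]
width: 0.0912
grip_force: 0.0
```

>>> {"name": "servo_tool", "arguments": {"series": [[-3.2,-3.8,0,0],[-6.4,-7.6,0,0],[-9.6,-11.4,0,0],[-12,-14.4,0,0],[-12,-14.4,0,0]]}}

```text
clock: 2.25
ee_pos: [0.3886, 0.2459, 0.2141]
orientation: [0.174, 0.985, -0.0, 0.0]
force: [0.2, 1.4, -0.1]
width: 0.0916
grip_force: 0.0
```

Run:
```python
from h import *
np.set_printoptions(precision=4,suppress=True)
Z=dict(spindle=.025,clip=.025,clip_tab=.06,wedge=0,wedge_grip=.024)
o=robot.observe();print(o['clock'],o['ee_pos'],o['orientation'],o['joints'],o['force'])
for c in ['wrist','scene','top']:
    s=snap(c,c+'1')
    print(c,ray(s,(320,240)))
    for l,z in Z.items():
        for q in robot.spot_point(l,c)[:2]: print(l,round(q['score'],2),np.round(q['uv'],1),atz(s,q['uv'],z)[:2])
```

```text
2.25 [0.3886 0.2459 0.2141] [ 0.1743  0.9847 -0.0001  0.0002] [ 0.5138 -0.0128  2.2067 -0.0005  0.9476 -0.7064] [ 0.2089  1.4199 -0.106 ]
wrist (array([0.311 , 0.2737, 0.3858]), array([ 0.29  , -0.1117, -0.9508]))
spindle 0.77 [169.9 248.5] [0.3746 0.0758]
spindle 0.76 [283.5 377.1] [0.5703 0.1293]
clip 0.75 [282.5 381.1] [0.5753 0.126 ]
clip_tab 0.84 [244.1 399.4] [0.5576 0.0907]
wedge 0.64 [325.9 251.8] [0.4445 0.2298]
wedge_grip 0.87 [329.9 180.4] [0.3647 0.2627]
scene (array([-0.0008, -0.6016,  0.6935]), array([ 0.4954,  0.652 , -0.5741]))
spindle 0.52 [264.9 289.3] [0.3726 0.0781]
spindle 0.48 [324.1 247.7] [0.5651 0.1264]
clip 0.68 [323.7 243.4] [0.5749 0.1411]
clip_tab 0.78 [331.9 245.6] [0.5549 0.0847]
wedge 0.8 [257.4 253. ] [0.4405 0.2284]
wedge_grip 0.78 [222.8 249.2] [0.3662 0.2591]
top (array([0.3477, 0.0296, 1.1132]), array([ 0.1764,  0.0787, -0.9812]))
spindle 0.48 [320.9 229.9] [0.5683 0.124 ]
spindle 0.46 [311.9 307.5] [0.3807 0.0753]
clip 0.85 [319.6 228.5] [0.5705 0.1283]
clip_tab 0.79 [333.4 238.2] [0.5528 0.0853]
wedge 0.78 [265.4 262.7] [0.4439 0.2269]
```

View pics/wrist1.png

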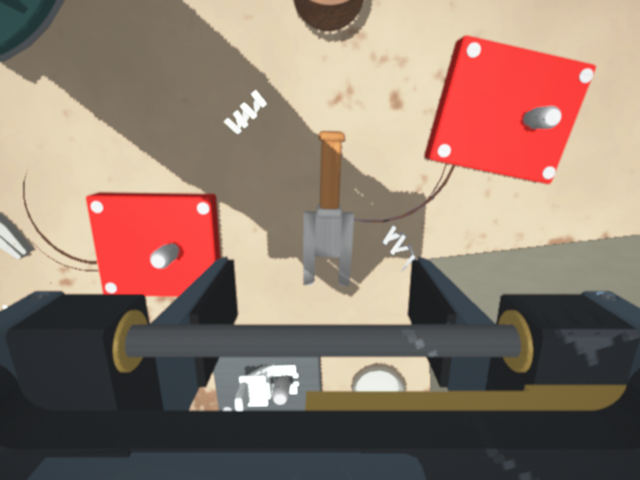

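The wrist view shows the wedge with its handle centre near (330,175) and slot end near (328,252), pointing almost along the tool's −x. The plate with the clip is at (270,385). Descending on the handle.

>>> {"name": "servo_tool", "arguments": {"series": [[1.3,0.3,3,0.035],[2.7,0.6,7,0.035],[2.7,0.6,11,0.035],[2.7,0.6,14,0.035],[2.7,0.6,14,0.035]], "gripper": 6}}

```text
clock: 3.65
ee_pos: [0.3623, 0.2626, 0.071]
orientation: [0.19, 0.982, -0.002, -0.002]
force: [0.1, -0.3, 1.0]
width: 0.0602
grip_force: 0.0
```

Run:
```python
from h import *
np.set_printoptions(precision=4,suppress=True)
o=robot.observe();print(o['ee_pos'],o['orientation'],o['force'])
s=snap('wrist','wrist2'); m=robot.masks_of('wedge','wrist')
for q in m[:2]:
    print(q['score'],q['uv'])
    v,u=np.nonzero(q['pixels']);P=np.array([atz(s,(a,b),.02)[:2] for a,b in zip(u,v)],np.float32)
    r=cv2.minAreaRect(P*1000);print(r); c=P-P.mean(0);print('pca',np.degrees(np.arctan2(*np.linalg.svd(c,full_matrices=False)[2][0][::-1])))
for l,z in dict(wedge=0,wedge_grip=.024).items():
    for q in robot.spot_point(l,'wrist')[:1]: print(l,q['score'],q['uv'],atz(s,q['uv'],z)[:2])
```

```text
[0.3623 0.2626 0.071 ] [ 0.1897  0.9818 -0.0021 -0.0022] [ 0.071  -0.3452  0.9713]
0.78 [322.5, 292.5]
((391.48101806640625, 251.39581298828125), (53.7364387512207, 158.81585693359375), 68.20065307617188)
pca -21.542402
wedge 0.63 [325.4, 355.0] [0.4495 0.2296]
wedge_grip 0.56 [323.9, 258.0] [0.3638 0.2625]
```

>>> {"name": "servo_tool", "arguments": {"series": [[0,0,3,0],[0,0,5,0],[0,0,6.1,0],[0,0,6.1,0]]}}

```text
clock: 4.25
ee_pos: [0.3645, 0.2639, 0.013]
orientation: [0.19, 0.982, -0.0, -0.0]
force: [-0.5, -0.7, -0.0]
width: 0.0601
grip_force: 0.0
```

>>> {"name": "servo_tool", "arguments": {"series": [[0,0,0,0],[0,0,0,0],[0,0,0,0],[0,0,0,0],[0,0,0,0]], "gripper": 0.5, "squeeze": 40}}

```text
clock: 4.75
ee_pos: [0.3645, 0.264, 0.0132]
orientation: [0.19, 0.982, 0.0, 0.0]
force: [0.0, 0.4, -0.3]
width: 0.0228
grip_force: 0.2
```

>>> {"name": "servo_tool", "arguments": {"series": [[0,0,0,0],[0,0,-1,0],[0,0,-4,0],[0,0,-8,0],[0,0,-12,0]]}}

```text
clock: 5.25
ee_pos: [0.3637, 0.2634, 0.1344]
orientation: [0.19, 0.982, -0.0, -0.001]
force: [1.2, 0.3, -1.6]
width: 0.0197
grip_force: 40.0
```

>>> {"name": "servo_tool", "arguments": {"series": [[-3,-2.9,-0.5,-0.12],[-6,-5.7,-1,-0.24],[-9.1,-8.6,-1,-0.36],[-12.1,-11.5,-1,-0.48],[-15.1,-14.3,-1,-0.6]]}}

```text
clock: 5.75
ee_pos: [0.4513, 0.0732, 0.1435]
orientation: [-0.111, 0.994, 0.0, 0.0]
force: [1.2, 0.8, -2.2]
width: 0.0197
grip_force: 40.0
```

>>> {"name": "servo_tool", "arguments": {"series": [[0,0,0,-0.14],[0,0,0,-0.28],[0,0,0,-0.42],[0,0,0,-0.56],[0,0,0,-0.7]]}}

```text
clock: 6.25
ee_pos: [0.4508, 0.0748, 0.1433]
orientation: [-0.446, 0.895, 0.0, -0.0]
force: [-1.1, -0.6, -2.5]
width: 0.0194
grip_force: 40.0
```

>>> {"name": "servo_tool", "arguments": {"series": [[1.5,-3,0,-0.08],[3.2,-6,0,-0.16],[4.8,-9,0,-0.24],[6.5,-11.9,0,-0.307],[6.5,-11.9,0,-0.307]]}}

```text
clock: 6.75
ee_pos: [0.5075, -0.0517, 0.1436]
orientation: [-0.575, 0.818, -0.001, 0.0]
force: [-0.3, 0.7, -3.1]
width: 0.0199
grip_force: 40.0
```

Run:
```python
from h import *
np.set_printoptions(precision=4,suppress=True)
Z=dict(spindle=.025,clip=.025,clip_tab=.06,wedge=.13,wedge_grip=.155,fixture=0)
o=robot.observe();print(o['clock'],o['ee_pos'],o['orientation'],o['joints'],o['force'])
for c in ['wrist','scene']:
    s=snap(c,c+'3')
    for l,z in Z.items():
        for q in robot.spot_point(l,c)[:2]: print(c,l,round(q['score'],2),np.round(q['uv'],1),atz(s,q['uv'],z)[:2])
```

```text
6.75 [ 0.5075 -0.0517  0.1436] [-0.575   0.8182 -0.0005  0.0002] [-0.147   0.185   2.1485 -0.0006  0.8071 -2.9425] [-0.337   0.708  -3.1166]
wrist spindle 0.79 [505.5 308.4] [0.3761 0.0787]
wrist wedge 0.56 [322.2 404.7] [0.5375 0.0324]
wrist wedge_grip 0.85 [321.5 296.7] [ 0.5075 -0.0518]
wrist fixture 0.8 [493.3 296.2] [0.3759 0.0792]
scene spindle 0.63 [264.7 289.9] [0.3712 0.0767]
scene spindle 0.5 [326.  248.1] [0.5679 0.1226]
scene clip 0.5 [325.4 246.3] [0.5711 0.1292]
scene clip_tab 0.63 [331.1 244.8] [0.5553 0.0882]
scene wedge 0.58 [334.4 233.5] [0.5244 0.0403]
scene wedge_grip 0.58 [354.3 247.6] [ 0.503  -0.0481]
scene fixture 0.97 [325.2 256.5] [0.5668 0.1232]
scene fixture 0.77 [266.4 297.4] [0.3756 0.079 ]
```

View pics/wrist3.png

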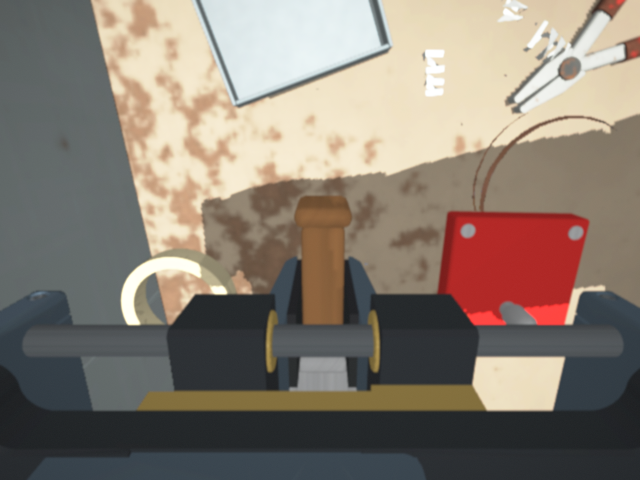

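The wrist view shows the handle square in the fingers at (322,260), with the tape at (175,300) and the tray at (290,45) clear of it. Now I refine the plate's pose by fitting its silhouette.

```bash
cat > fit.py <<'E'
from h import *
from scipy.optimize import minimize
np.set_printoptions(precision=4,suppress=True)
s=snap('scene')
ms=[q for q in robot.masks_of('fixture','scene') if abs(q['uv'][0]-327)<25]
print([(round(q['score'],2),np.round(q['uv'])) for q in ms])
m=ms[0]['pixels'].astype(np.uint8)
def poly(p):
    x,y,a=p;c,sn=np.cos(a),np.sin(a)
    P=[proj(s,(x+c*u-sn*v,y+sn*u+c*v,z)) for u in(-.085,.045) for v in(-.0575,.0575) for z in(0,.025)]
    return cv2.convexHull(np.array(P,np.float32))
v,u=np.nonzero(m);hull=cv2.convexHull(np.stack([u,v],1).astype(np.float32)+0.0)
def cost(q):
    p=(q[0]/100,q[1]/100,q[2]/10);h=poly(p)
    i=cv2.intersectConvexConvex(h,hull)[0];return 1-i/(cv2.contourArea(h)+cv2.contourArea(hull)-i)
b=min((minimize(cost,[56.8+dx,12.5+dy,10*np.radians(a)],method='Nelder-Mead',options=dict(xatol=1e-3,fatol=1e-6,initial_simplex=None)) for a in(67,71,75) for dx in (-.3,.3) for dy in (-.3,.3)),key=lambda r:r.fun)
print(b.fun,b.x[0]/100,b.x[1]/100,np.degrees(b.x[2]/10))
# bright screws
im=s['frame'][225:285,290:370].astype(int);g=im.min(2)
n,l,st,ce=cv2.connectedComponentsWithStats((g>130).astype(np.uint8))
for k in range(1,n):
    if 3<st[k,4]<60:
        uv=ce[k]+[290,225];print('bright',uv,st[k,4],atz(s,uv,.025)[:2])
for q in robot.spot_point('clip_tab','scene')[:1]:print(q['uv'],atz(s,q['uv'],.06)[:2])
E
python3 fit.py
```

```text
[(0.81, array([323., 262.]))]
0.17325143960333267 0.5658438014124461 0.12824680638489724 66.5499866647488
bright [357.1 230.6] 10 [0.6772 0.1376]
bright [334.  236.5] 4 [0.6133 0.1501]
bright [354. 261.] 19 [0.5904 0.0455]
bright [316.6667 268.1852] 27 [0.5045 0.0733]
bright [353.75  274.125] 8 [0.5594 0.0091]
bright [341.2727 276.6364] 22 [0.5313 0.0182]
[332.3, 247.9] [0.5502 0.0771]
```

Run:
```python
from h import *
np.set_printoptions(precision=4,suppress=True)
from scipy.optimize import least_squares
def cands(f,c,box,th):
    s=snap(c); im=cv2.imread(f'pics/{f}.png')[:,:,::-1]
    x0,y0,x1,y1=box;g=im[y0:y1,x0:x1].min(2)
    n,l,st,ce=cv2.connectedComponentsWithStats((g>th).astype(np.uint8));w=[]
    for k in range(1,n):
        if 2<st[k,4]<60:
            mk=(l==k);mk=cv2.dilate(mk.astype(np.uint8),np.ones((3,3)))>0
            v,u=np.nonzero(mk);ww=np.clip(g[mk].astype(float)-80,0,None)
            uv=np.array([(u*ww).sum(),(v*ww).sum()])/ww.sum()+[x0,y0];w.append((uv,atz(s,uv,.025)[:2]))
    return s,w
for f,c,box in [('scene0','scene',(295,228,365,282)),('top0','top',(290,200,345,270)),('scene1','scene',(295,228,365,282)),('top1','top',(290,200,345,270))]:
    s,w=cands(f,c,box,140)
    pts=[]
    for uv,p in w: print(f,uv,p)
    def res(q,P,idx):
        a=q[2];R=np.array([[np.cos(a),-np.sin(a)],[np.sin(a),np.cos(a)]])
        T=np.array([[u,v] for u in(-.0725,.0325) for v in(-.045,.045)])@R.T+q[:2]
        return T
    T=res([.569,.126,np.radians(71)],0,0)
    pr=[(p,k) for uv,p in w for k in range(4) if np.linalg.norm(T[k]-p)<.012]
    if len(pr)>1:
        r=least_squares(lambda q:np.concatenate([res(q,0,0)[k]-p for p,k in pr]),[.569,.126,1.24])
        print('FIT',len(pr),r.x[:2],np.degrees(r.x[2]),r.fun)
```

```text
scene0 [354.6597 261.0307] [0.5916 0.0446]
scene0 [362.2924 268.0787] [0.589  0.0146]
scene0 [316.5042 268.4695] [0.5036 0.0726]
FIT 2 [0.5696 0.1277] 72.29885400380873 [-0.0011  0.0004  0.0011 -0.0004]
top0 [331.34   260.8609] [0.5043 0.0718]
scene1 [354.6165 261.0318] [0.5915 0.0446]
scene1 [362.2923 268.1438] [0.5889 0.0145]
scene1 [316.49   268.3534] [0.5038 0.073 ]
FIT 2 [0.57   0.1278] 72.06231557189969 [-0.001   0.0003  0.001  -0.0003]
top1 [328.9668 250.5151] [0.5264 0.0865]
top1 [338.8629 250.051 ] [0.5363 0.0639]
top1 [336.0943 254.2335] [0.524  0.0666]
```

>>> {"name": "servo_tool", "arguments": {"series": [[0,-0.2,2,-0.03],[0,-0.34,5,-0.03],[0,-0.34,8,-0.03],[0,-0.34,9.6,-0.03],[0,-0.34,9.6,-0.03]]}}

```text
clock: 8.3
ee_pos: [0.5081, -0.05, 0.045]
orientation: [-0.587, 0.809, 0.001, -0.001]
force: [-0.7, -0.4, -2.6]
width: 0.0201
grip_force: 40.0
```

>>> {"name": "servo_tool", "arguments": {"series": [[0,0,0.2,0],[0,0,0.4,0],[0,0,0.6,0],[0,0,0.7,0],[0,0,0.7,0]]}}

```text
clock: 8.8
ee_pos: [0.5096, -0.0502, 0.0402]
orientation: [-0.587, 0.809, -0.0, 0.0]
force: [0.1, -0.2, -2.0]
width: 0.0201
grip_force: 40.0
```

Run:
```python
from h import *
np.set_printoptions(precision=4,suppress=True)
o=robot.observe();print(o['clock'],o['ee_pos'],o['orientation'],o['joints'],o['force'],o['wrist_torque'])
s=snap('scene')
for l,z in dict(wedge=.025,wedge_grip=.049,clip_tab=.06,spindle=.025).items():
    for q in robot.spot_point(l,'scene')[:1]: print(l,round(q['score'],2),q['uv'],atz(s,q['uv'],z)[:2])
im=cv2.resize(s['frame'][210:310,280:420],None,fx=5.5,fy=5.5,interpolation=cv2.INTER_CUBIC);cv2.imwrite('pics/sc4.png',im[:,:,::-1])
```

```text
8.8 [ 0.5096 -0.0502  0.0402] [-0.5872  0.8094 -0.0002  0.0002] [-0.1436  0.3781  2.161  -0.      0.602  -2.9696] [ 0.0628 -0.2486 -2.0329] [-0.1074  0.1081  0.0221]
wedge 0.78 [339.1, 272.1] [0.5372 0.0334]
wedge_grip 0.74 [355.4, 290.5] [ 0.5081 -0.0556]
clip_tab 0.58 [332.8, 245.7] [0.5564 0.0832]
spindle 0.7 [265.9, 288.6] [0.3755 0.0788]
```

View pics/sc4.png

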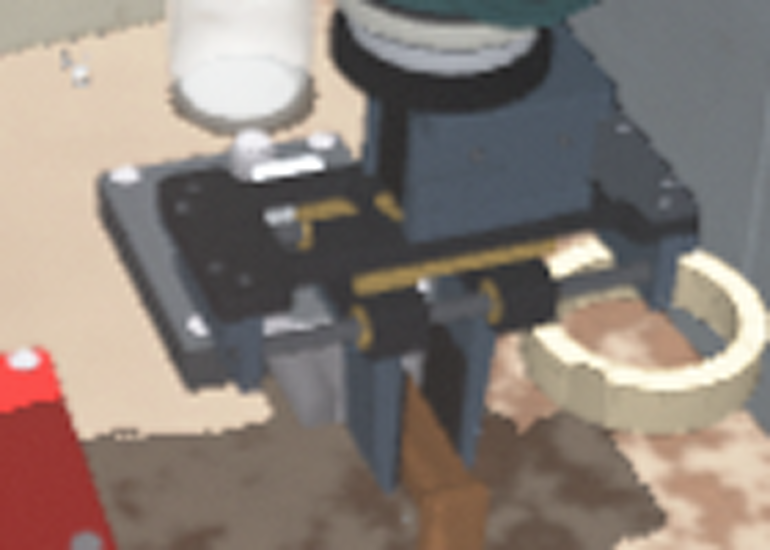

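The gripper hangs over the plate, the tape is clear below its body, and the clip and rod are behind the gripper at (280,165). I keep lowering by feel.

>>> {"name": "servo_tool", "arguments": {"series": [[0,-0.2,0.1,0],[0,-0.2,0.2,0],[0,-0.2,0.2,0],[0,-0.2,0.2,0]]}}

```text
clock: 9.45
ee_pos: [0.5117, -0.0508, 0.0381]
orientation: [-0.587, 0.81, -0.0, 0.0]
force: [0.2, -0.2, 1.1]
width: 0.0199
grip_force: 40.0
```

>>> {"name": "servo_tool", "arguments": {"series": [[0,0,0.05,0],[0,0,0.1,0],[0,0,0.1,0]]}}

```text
clock: 9.75
ee_pos: [0.5118, -0.0509, 0.0371]
orientation: [-0.587, 0.809, -0.0, 0.0]
force: [0.2, -2.3, 5.0]
width: 0.0197
grip_force: 40.0
```

>>> {"name": "servo_tool", "arguments": {"series": [[-0.4,0,-0.05,0],[-1,0,-0.05,0],[-1.6,0,-0.05,0],[-2.2,0,-0.05,0],[-2.6,0,-0.05,0]]}}

```text
clock: 10.25
ee_pos: [0.5198, -0.0253, 0.0375]
orientation: [-0.587, 0.809, -0.0, 0.0]
force: [-1.2, -2.8, 5.6]
width: 0.0197
grip_force: 40.0
```

>>> {"name": "servo_tool", "arguments": {"series": [[-0.3,0,0,0],[-0.6,0,0,0],[-0.9,0,0,0],[-1.2,0,0,0],[-1.2,0,0,0]]}}

```text
clock: 10.75
ee_pos: [0.5236, -0.0139, 0.0376]
orientation: [-0.587, 0.809, -0.0, 0.0]
force: [-0.4, 1.7, 5.1]
width: 0.0197
grip_force: 40.0
```

>>> {"name": "servo_tool", "arguments": {"series": [[-0.3,0,-0.03,0],[-0.6,0,-0.03,0],[-0.9,0,-0.03,0],[-1.2,0,-0.03,0],[-1.2,0,-0.03,0]]}}

```text
clock: 11.25
ee_pos: [0.5272, -0.0026, 0.0378]
orientation: [-0.587, 0.809, -0.0, 0.0]
force: [-0.9, 1.2, 4.2]
width: 0.0202
grip_force: 40.0
```

>>> {"name": "servo_tool", "arguments": {"series": [[-0.3,0,0,0],[-0.6,0,0,0],[-0.9,0,0,0],[-1.2,0,0,0],[-1.2,0,0,0]]}}

```text
clock: 11.75
ee_pos: [0.5309, 0.0083, 0.038]
orientation: [-0.588, 0.809, -0.0, -0.0]
force: [-2.3, -6.4, 10.0]
width: 0.0199
grip_force: 40.0
```

>>> {"name": "servo_tool", "arguments": {"series": [[-0.2,0,0,0],[-0.4,0,0,0],[-0.6,0,0,0],[-0.8,0,0,0],[-0.8,0,0,0]]}}

```text
clock: 12.25
ee_pos: [0.5333, 0.0156, 0.0381]
orientation: [-0.588, 0.809, -0.0, -0.0]
force: [-3.3, -10.7, 12.5]
width: 0.0196
grip_force: 40.0
```

>>> {"name": "servo_tool", "arguments": {"series": [[-0.2,0,0,0],[-0.4,0,0,0],[-0.6,0,0,0],[-0.8,0,0,0],[-0.8,0,0,0]]}}

```text
clock: 12.75
ee_pos: [0.5358, 0.0238, 0.0379]
orientation: [-0.587, 0.809, -0.0, 0.0]
force: [-0.8, -1.5, 7.2]
width: 0.02
grip_force: 40.0
```

>>> {"name": "servo_tool", "arguments": {"series": [[-0.15,0,0,0],[-0.3,0,0,0],[-0.45,0,0,0],[-0.6,0,0,0],[-0.6,0,0,0]]}}

```text
clock: 13.25
ee_pos: [0.5377, 0.0293, 0.0379]
orientation: [-0.587, 0.809, -0.0, -0.0]
force: [-0.1, -2.9, 8.1]
width: 0.0198
grip_force: 40.0
```

>>> {"name": "servo_tool", "arguments": {"series": [[-0.1,0,0,0],[-0.2,0,0,0],[-0.2,0,0,0]]}}

```text
clock: 13.55
ee_pos: [0.5382, 0.0312, 0.0379]
orientation: [-0.587, 0.809, -0.0, -0.0]
force: [-1.7, -5.2, 8.2]
width: 0.0199
grip_force: 40.0
```

>>> {"name": "servo_tool", "arguments": {"series": [[-0.1,0,0,0],[-0.2,0,0,0],[-0.2,0,0,0]]}}

```text
clock: 13.85
ee_pos: [0.5388, 0.0331, 0.0379]
orientation: [-0.587, 0.809, -0.0, -0.0]
force: [-1.3, -3.8, 8.2]
width: 0.0197
grip_force: 40.0
```

>>> {"name": "servo_tool", "arguments": {"series": [[-0.05,0,0,0],[-0.1,0,0,0],[-0.1,0,0,0]]}}

```text
clock: 14.15
ee_pos: [0.5391, 0.034, 0.0379]
orientation: [-0.587, 0.809, -0.0, -0.0]
force: [-1.1, -5.2, 9.4]
width: 0.0199
grip_force: 40.0
```

>>> {"name": "servo_tool", "arguments": {"series": [[-0.05,0,0,0],[-0.1,0,0,0],[-0.1,0,0,0]]}}

```text
clock: 14.45
ee_pos: [0.5394, 0.0349, 0.0379]
orientation: [-0.587, 0.809, -0.0, -0.0]
force: [-2.9, -5.7, 8.7]
width: 0.02
grip_force: 40.0
```

>>> {"name": "servo_tool", "arguments": {"series": [[-0.05,0,0,0],[-0.1,0,0,0],[-0.1,0,0,0]]}}

```text
clock: 14.75
ee_pos: [0.5395, 0.0354, 0.0379]
orientation: [-0.588, 0.809, -0.0, -0.001]
force: [-3.8, -13.2, 11.1]
width: 0.0197
grip_force: 40.0
```

>>> {"name": "servo_tool", "arguments": {"series": [[-0.05,0,0,0],[-0.1,0,0,0],[-0.1,0,0,0]]}}

```text
clock: 15.05
ee_pos: [0.5396, 0.0357, 0.0379]
orientation: [-0.588, 0.809, -0.0, -0.001]
force: [-5.8, -22.2, 15.1]
width: 0.0196
grip_force: 40.0
```

Run:
```python
from h import *
np.set_printoptions(precision=4,suppress=True)
o=robot.observe();print(o['clock'],o['ee_pos'],o['force'])
s=snap('scene')
for l,z in dict(wedge=.025,wedge_grip=.049,clip_tab=.07,clip=.034,spindle=.025).items():
    for q in robot.spot_point(l,'scene')[:2]: print(l,round(q['score'],2),q['uv'],atz(s,q['uv'],z)[:2])
```

```text
15.05 [0.5396 0.0357 0.0379] [ -5.755  -22.2169  15.1351]
wedge 0.75 [330.3, 240.7] [0.5949 0.141 ]
wedge 0.59 [326.0, 249.8] [0.5637 0.1171]
wedge_grip 0.79 [341.7, 262.5] [0.5434 0.0337]
clip_tab 0.38 [331.3, 241.1] [0.5557 0.0885]
clip 0.61 [325.0, 242.1] [0.5729 0.1336]
spindle 0.68 [265.4, 288.4] [0.3749 0.08  ]
spindle 0.52 [186.0, 213.0] [0.3605 0.4571]
```

The force rose steeply to 23 N with no advance, so the slot's end is on the rod. I ease off, release, and lift.

>>> {"name": "servo_tool", "arguments": {"series": [[0.05,0,-0.05,0],[0.1,0,-0.1,0],[0.1,0,-0.1,0]]}}

```text
clock: 15.65
ee_pos: [0.5388, 0.0356, 0.0382]
orientation: [-0.587, 0.809, 0.0, -0.001]
force: [-1.9, -8.6, -0.6]
width: 0.02
grip_force: 40.0
```

>>> {"name": "servo_tool", "arguments": {"series": [[0,0,0,0],[0,0,0,0],[0,0,0,0],[0,0,0,0]], "gripper": 5}}

```text
clock: 16.05
ee_pos: [0.5397, 0.0359, 0.0387]
orientation: [-0.587, 0.809, 0.0, 0.0]
force: [-0.3, 0.6, -0.2]
width: 0.0481
grip_force: 0.0
```

>>> {"name": "servo_tool", "arguments": {"series": [[0,0,-1.5,0],[0,0,-5,0],[0,0,-9,0],[0,0,-13,0],[0,0,-16,0]]}}

```text
clock: 16.55
ee_pos: [0.5401, 0.0358, 0.2024]
orientation: [-0.587, 0.809, -0.001, 0.001]
force: [0.5, 0.8, -0.1]
width: 0.0502
grip_force: 0.0
```

>>> {"name": "servo_tool", "arguments": {"series": [[-1,0,0,0.14],[-2,0,0,0.28],[-3,0,0,0.42],[-4,0,0,0.56],[-5.3,0,0,0.7]]}}

```text
clock: 17.05
ee_pos: [0.5561, 0.0864, 0.1999]
orientation: [-0.271, 0.963, -0.0, 0.0]
force: [-0.4, -0.5, 0.8]
width: 0.0502
grip_force: 0.0
```

>>> {"name": "servo_tool", "arguments": {"series": [[0,0,0,0.14],[0,0,0,0.28],[0,0,0,0.42],[0,0,0,0.56],[0,0,0,0.7]]}}

```text
clock: 17.55
ee_pos: [0.556, 0.0862, 0.1999]
orientation: [0.075, 0.997, 0.0, 0.0]
force: [1.0, 0.7, 0.1]
width: 0.0501
grip_force: 0.0
```

>>> {"name": "servo_tool", "arguments": {"series": [[0,0,0,0.08],[0,0,0,0.17],[0,0,0,0.17]]}}

```text
clock: 17.85
ee_pos: [0.5561, 0.0862, 0.1998]
orientation: [0.157, 0.988, 0.0, 0.0]
force: [0.6, -0.6, -0.5]
width: 0.05
grip_force: 0.0
```

```bash
cat > look.py <<'E'
import sys
from h import *
np.set_printoptions(precision=4,suppress=True)
o=robot.observe();q=o['orientation'];print(o['clock'],o['ee_pos'],np.degrees(2*np.arctan2(q[1],q[0])),o['joints'],o['force'])
dz=float(sys.argv[2])
for c in ['wrist','scene']:
    s=snap(c,c+sys.argv[1])
    for l,z in dict(spindle=.025,clip=.025+dz,clip_tab=.06+dz,wedge=.025,wedge_grip=.049,tray=0).items():
        for q in robot.spot_point(l,c)[:2]: print(c,l,round(q['score'],2),np.round(q['uv'],1),atz(s,q['uv'],z)[:2])
E
python3 look.py 5 .009
```

```text
17.85 [0.5561 0.0862 0.1998] 161.88226682008533 [ 0.1123  0.1828  2.0222  0.      0.9358 -1.1423] [ 0.5517 -0.6442 -0.512 ]
wrist spindle 0.79 [245.3  18.2] [0.3731 0.0758]
wrist spindle 0.73 [363.8 211.6] [0.5699 0.1254]
wrist clip 0.74 [371.3 213.7] [0.5718 0.1314]
wrist clip 0.59 [266.6 215.6] [0.5417 0.0332]
wrist clip_tab 0.64 [332.3 226.1] [0.5622 0.0933]
wrist clip_tab 0.56 [364.4 209.4] [0.5564 0.1247]
wrist wedge_grip 0.81 [264.2 215. ] [0.5376 0.0348]
wrist wedge_grip 0.15 [369.7 209.2] [0.563  0.1303]
wrist tray 0.7 [ 23.9 221. ] [ 0.4721 -0.2268]
scene spindle 0.43 [189.4 213.3] [0.3672 0.4507]
scene spindle 0.35 [322.6 246.9] [0.5641 0.1311]
scene clip 0.54 [323.8 242.9] [0.5686 0.1326]
scene clip_tab 0.51 [332.6 243.4] [0.5535 0.0808]
scene wedge 0.6 [327.2 250.1] [0.5654 0.1145]
scene wedge_grip 0.83 [338.2 263.3] [0.5353 0.0358]
scene tray 0.61 [402.3 365.4] [ 0.4833 -0.2248]
scene tray 0.53 [367.1 252.4] [0.661  0.0779]
```

View pics/wrist5.png

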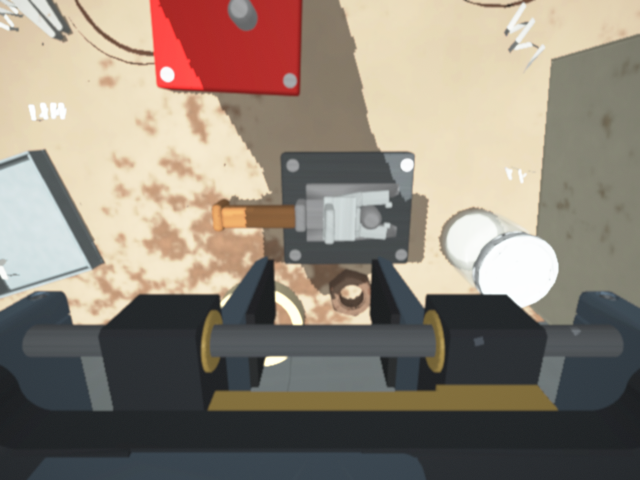

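The view shows the wedge under the clip on the plate, rod at (371,215), clip tab near (330,220), handle (255,216), and nut and tape undisturbed. I zoom in on the tab.

Run:
```python
from h import *
np.set_printoptions(precision=4,suppress=True)
im=cv2.imread('pics/wrist5.png')[140:280,270:430];cv2.imwrite('pics/w5c.png',cv2.resize(im,None,fx=4.2,fy=4.2,interpolation=cv2.INTER_CUBIC))
s=snap('wrist')
for u in [(322,218),(330,218),(338,218),(330,192),(330,244),(370,216)]: print(u,atz(s,u,.083)[:2],atz(s,u,.06)[:2])
for n,p in dict(tabtop=(.5568,.0856,.084),tabtop_lo=(.5568,.0856,.075),rodtop=(.5698,.1255,.06),rodfoot=(.5698,.1255,.025)).items(): print(n,proj(s,p))
```

```text
(322, 218) [0.5484 0.0881] [0.5541 0.0863]
(330, 218) [0.5505 0.0945] [0.5563 0.0931]
(338, 218) [0.5526 0.1008] [0.5586 0.1   ]
(330, 192) [0.5295 0.1011] [0.5337 0.1003]
(330, 244) [0.5724 0.0875] [0.58   0.0856]
(370, 216) [0.5592 0.1268] [0.5657 0.1281]
tabtop [322.255 228.341]
tabtop_lo [322.2459 225.4464]
rodtop [368.482  220.9972]
rodfoot [364.0852 211.9547]
```

View pics/w5c.png

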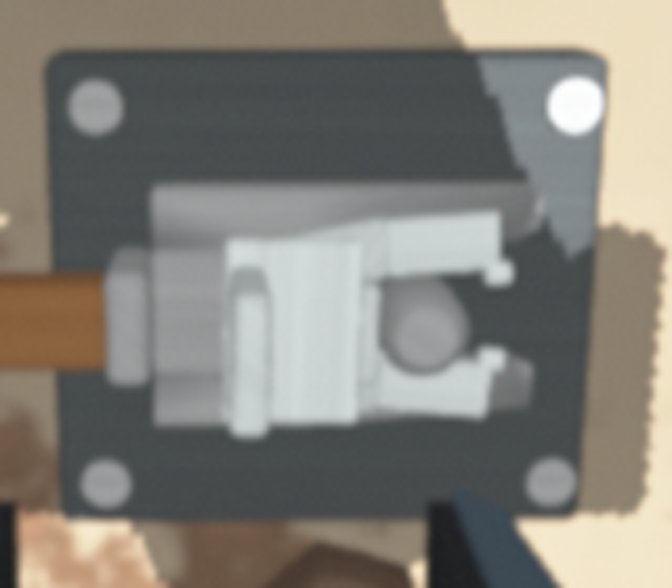

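The tab's top is at crop (250,365), which is (329.5,226.5) in the full view. That puts it 5–6 mm along +tool y from the TCP. Descending around the tab while staying above the bridge and wedge.

>>> {"name": "servo_tool", "arguments": {"series": [[0,0.3,3,0],[0,0.55,6,0],[0,0.55,8,0],[0,0.55,9,0],[0,0.55,9,0]], "gripper": 2.6}}

```text
clock: 19.1
ee_pos: [0.5572, 0.0912, 0.1078]
orientation: [0.157, 0.988, -0.0, -0.001]
force: [1.0, 0.3, -0.2]
width: 0.0261
grip_force: 0.0
```

```bash
python3 look.py 6 .009
python3 - <<'E'
from h import *
a=cv2.imread('pics/wrist6.png')[180:480,160:480];b=cv2.resize(cv2.imread('pics/scene6.png')[200:290,280:380],None,fx=3.9,fy=3.34,interpolation=cv2.INTER_CUBIC)
b=cv2.resize(b,(390,300));cv2.imwrite('pics/c6.png',np.hstack([a,b]))
E
```

```text
19.1 [0.5572 0.0912 0.1078] 161.96287866195604 [ 0.121   0.3243  2.0506 -0.      0.7686 -1.1349] [ 1.005  0.322 -0.173]
wrist spindle 0.61 [373.9 241.6] [0.5709 0.1275]
wrist clip 0.77 [382.1 243.9] [0.5712 0.1323]
wrist clip_tab 0.77 [324.9 262.7] [0.559 0.092]
wrist wedge 0.36 [323.4 262.2] [0.575 0.086]
wrist wedge_grip 0.64 [236.2 251.3] [0.5396 0.034 ]
scene spindle 0.71 [262.  290.2] [0.3661 0.0791]
scene spindle 0.65 [190.1 211.6] [0.3722 0.4576]
scene clip 0.77 [323.1 240. ] [0.5744 0.1432]
scene clip_tab 0.63 [330.4 240.9] [0.5554 0.0914]
scene wedge 0.84 [326.8 251.6] [0.561  0.1103]
scene wedge_grip 0.75 [338.7 260.8] [0.5418 0.0423]
scene tray 0.74 [400.8 367.4] [ 0.4778 -0.2265]
```

View pics/c6.png

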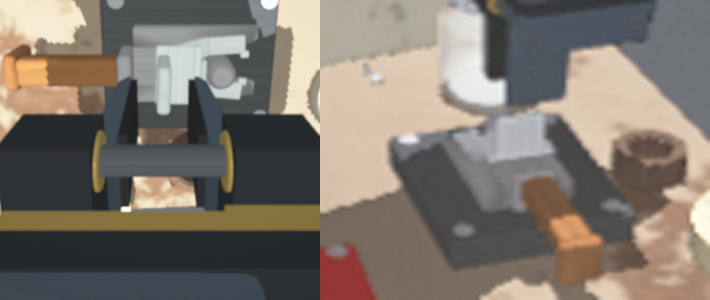

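The tab sits centred between the fingers at (164,85) in the left half. Descending and gripping.

>>> {"name": "servo_tool", "arguments": {"series": [[0,0,1.5,0],[0,0,3,0],[0,0,4,0],[0,0,4.4,0],[0,0,4.4,0]]}}

```text
clock: 20.3
ee_pos: [0.5573, 0.0913, 0.0637]
orientation: [0.157, 0.988, -0.0, -0.001]
force: [-0.7, -0.1, -0.1]
width: 0.0264
grip_force: 0.0
```

>>> {"name": "servo_tool", "arguments": {"series": [[0,0,0,0],[0,0,0,0],[0,0,0,0],[0,0,0,0],[0,0,0,0]], "gripper": 0, "squeeze": 45}}

```text
clock: 20.8
ee_pos: [0.5582, 0.0913, 0.0651]
orientation: [0.157, 0.988, 0.0, 0.0]
force: [1.7, -3.2, 2.9]
width: 0.008
grip_force: 45.0
```

>>> {"name": "servo_tool", "arguments": {"series": [[0,0,-0.3,0],[0,0,-0.7,0],[0,0,-1.2,0],[0,0,-1.7,0],[0,0,-2.2,0]]}}

```text
clock: 21.3
ee_pos: [0.5582, 0.0915, 0.0875]
orientation: [0.157, 0.988, 0.0, 0.0]
force: [0.8, 0.5, 0.6]
width: 0.0077
grip_force: 45.0
```

>>> {"name": "servo_tool", "arguments": {"series": [[0,0,-0.6,0],[0,0,-1.2,0],[0,0,-2,0],[0,0,-4,0],[0,0,-7,0]]}}

```text
clock: 21.8
ee_pos: [0.5566, 0.0913, 0.1566]
orientation: [0.157, 0.988, -0.0, -0.001]
force: [0.2, 0.1, -0.2]
width: 0.0078
grip_force: 45.0
```

```bash
python3 look.py 7 .09
python3 - <<'E'
from h import *
a=cv2.imread('pics/wrist7.png')[60:360,160:480];b=cv2.resize(cv2.imread('pics/scene7.png')[180:290,270:390],(390,300),interpolation=cv2.INTER_CUBIC)
cv2.imwrite('pics/c7.png',np.hstack([a,b]))
E
```

```text
21.8 [0.5566 0.0913 0.1566] 161.9617584835319 [ 0.1211  0.2477  2.037   0.0001  0.8597 -1.1349] [ 0.1905  0.1089 -0.239 ]
wrist spindle 0.98 [366.  221.9] [0.568  0.1279]
wrist spindle 0.66 [230.6   6.6] [0.3755 0.0773]
wrist clip 0.68 [394.  265.9] [0.5755 0.1336]
wrist clip_tab 0.59 [324.1 293.1] [0.5634 0.0898]
wrist wedge 0.8 [357.3 224.6] [0.568  0.1199]
wrist wedge_grip 0.94 [251.4 227.7] [0.5366 0.0362]
scene spindle 0.51 [325.4 248.7] [0.5652 0.1214]
scene spindle 0.44 [188.9 213. ] [0.3667 0.4528]
scene clip 0.42 [326.  208.6] [0.5855 0.15  ]
scene clip 0.24 [321.2 229.1] [0.5251 0.0873]
scene clip_tab 0.69 [332.4 207.6] [0.5642 0.1   ]
scene wedge 0.87 [325.7 247.6] [0.5685 0.1246]
scene wedge 0.74 [323.  253.8] [0.5484 0.1084]
scene wedge_grip 0.95 [340.5 264.7] [0.5363 0.029 ]
scene tray 0.95 [400.7 368.9] [ 0.4752 -0.2289]
```

View pics/c7.png

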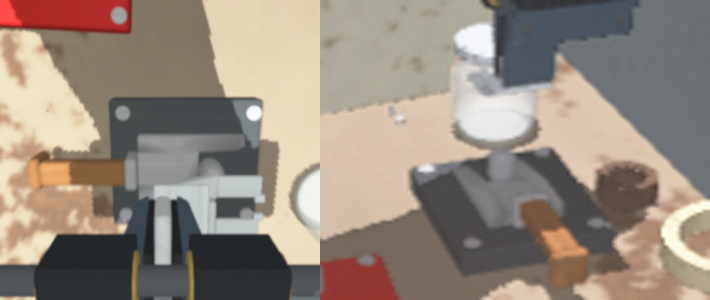

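The left half shows the clip hanging in the fingers at (210,190), with the wedge still on the plate against the rod at (160,170). Carrying the clip to the tray.

>>> {"name": "servo_tool", "arguments": {"series": [[-0.2,-4,0,0],[-0.5,-8.4,0,0],[-0.7,-12.8,0,0],[-1,-17.2,0,0],[-1.2,-21.6,0,0]]}}

```text
clock: 23.0
ee_pos: [0.5018, -0.1193, 0.1568]
orientation: [0.157, 0.988, -0.0, 0.0]
force: [1.6, -0.2, -0.8]
width: 0.0077
grip_force: 45.0
```

>>> {"name": "servo_tool", "arguments": {"series": [[-0.2,-4,0,0],[-0.5,-8,0,0],[-0.7,-11.5,0,0],[-0.8,-13.4,0,0],[-0.8,-13.4,0,0]]}}

```text
clock: 23.5
ee_pos: [0.468, -0.2496, 0.1568]
orientation: [0.158, 0.987, -0.0, 0.0]
force: [-0.4, -0.3, -0.5]
width: 0.0078
grip_force: 45.0
```

```bash
python3 look.py 8 .09
python3 - <<'E'
from h import *
a=cv2.imread('pics/wrist8.png')[60:360,160:480];b=cv2.resize(cv2.imread('pics/scene8.png')[260:420,310:470],(390,300),interpolation=cv2.INTER_CUBIC)
cv2.imwrite('pics/c8.png',np.hstack([a,b]))
E
```

```text
23.5 [ 0.468  -0.2496  0.1568] 161.82166502206584 [-0.5338  0.195   2.1043 -0.0002  0.842  -1.7871] [-0.3756 -0.2912 -0.482 ]
wrist clip 0.98 [392.5 265.7] [ 0.4867 -0.2081]
wrist clip 0.65 [324.7 290.5] [ 0.4898 -0.2554]
wrist clip_tab 0.91 [322.2 294.7] [ 0.4754 -0.2524]
wrist clip_tab 0.69 [584.2 318.9] [ 0.5364 -0.1155]
wrist tray 0.92 [347.8 213.4] [ 0.4738 -0.2261]
scene spindle 0.59 [263.7 289.2] [0.3707 0.0798]
scene spindle 0.5 [189.7 212.4] [0.3697 0.4544]
scene clip 0.64 [403.  306.7] [ 0.4972 -0.1933]
scene clip 0.37 [395.3 277.2] [ 0.5431 -0.1258]
scene clip_tab 0.84 [417.6 312. ] [ 0.4777 -0.241 ]
scene clip_tab 0.25 [398.1 368.1] [ 0.3702 -0.3063]
scene wedge 0.84 [324.2 251.3] [0.5567 0.1147]
scene wedge_grip 0.81 [340.4 262.6] [0.5408 0.035 ]
scene tray 0.9 [403.1 369.1] [ 0.4784 -0.2318]
```

View pics/c8.png

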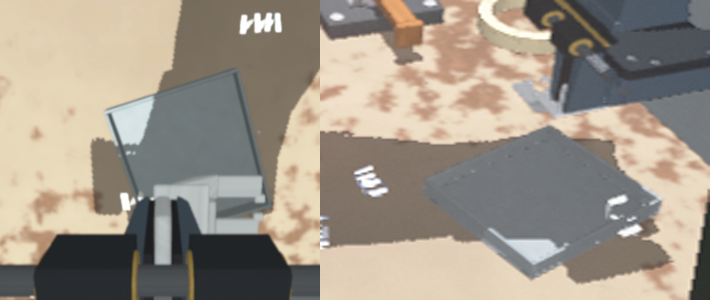

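The tray lies squarely below the clip, with about 15° of twist between them, and nothing is in the way. Lowering.

>>> {"name": "servo_tool", "arguments": {"series": [[0,-0.2,3,0],[0,-0.3,6,0],[0,-0.3,9,0],[0,-0.3,11,0],[0,-0.3,11.3,0]]}}

```text
clock: 24.7
ee_pos: [0.4662, -0.2498, 0.0416]
orientation: [0.157, 0.988, 0.001, -0.002]
force: [0.2, -0.7, 0.3]
width: 0.0075
grip_force: 45.0
```

>>> {"name": "servo_tool", "arguments": {"series": [[0,0,0.2,0],[0,0,0.4,0],[0,0,0.5,0],[0,0,0.5,0]]}}

```text
clock: 25.1
ee_pos: [0.4679, -0.2507, 0.0394]
orientation: [0.157, 0.988, -0.0, 0.001]
force: [0.3, 1.4, -0.9]
width: 0.0079
grip_force: 45.0
```

>>> {"name": "servo_tool", "arguments": {"series": [[0,0,0.1,0],[0,0,0.2,0],[0,0,0.2,0]]}}

```text
clock: 25.4
ee_pos: [0.4675, -0.2505, 0.0367]
orientation: [0.157, 0.988, -0.0, -0.0]
force: [0.2, -0.3, -1.3]
width: 0.0077
grip_force: 45.0
```

>>> {"name": "servo_tool", "arguments": {"series": [[0,0,0.1,0],[0,0,0.15,0],[0,0,0.15,0]]}}

```text
clock: 25.7
ee_pos: [0.4675, -0.2505, 0.0351]
orientation: [0.157, 0.988, 0.0, -0.0]
force: [-0.7, -0.2, -0.4]
width: 0.0077
grip_force: 45.0
```

>>> {"name": "servo_tool", "arguments": {"series": [[0,0,0.1,0],[0,0,0.15,0],[0,0,0.15,0]]}}

```text
clock: 26.0
ee_pos: [0.4675, -0.2505, 0.0336]
orientation: [0.157, 0.988, 0.0, -0.0]
force: [0.1, -0.5, -0.9]
width: 0.008
grip_force: 45.0
```

>>> {"name": "servo_tool", "arguments": {"series": [[0,0,0.1,0],[0,0,0.15,0],[0,0,0.15,0]]}}

```text
clock: 26.3
ee_pos: [0.4675, -0.2505, 0.0321]
orientation: [0.157, 0.988, 0.0, -0.0]
force: [0.4, -0.1, -0.8]
width: 0.0078
grip_force: 45.0
```

>>> {"name": "servo_tool", "arguments": {"series": [[0,0,0.1,0],[0,0,0.15,0],[0,0,0.15,0]]}}

```text
clock: 26.6
ee_pos: [0.4677, -0.2506, 0.0309]
orientation: [0.157, 0.988, -0.0, 0.0]
force: [-0.6, 0.8, 3.0]
width: 0.0078
grip_force: 45.0
```

Contact with the tray floor. Releasing and withdrawing.

>>> {"name": "servo_tool", "arguments": {"series": [[0,0,-0.05,0],[0,0,-0.05,0],[0,0,-0.05,0],[0,0,-0.05,0]], "gripper": 2.6}}

```text
clock: 27.0
ee_pos: [0.4675, -0.2505, 0.0312]
orientation: [0.157, 0.988, 0.0, -0.0]
force: [0.2, 1.2, 0.9]
width: 0.0261
grip_force: 0.0
```

>>> {"name": "servo_tool", "arguments": {"series": [[0,0,-1,0],[0,0,-4,0],[0,0,-8,0],[0,0,-12,0],[0,0,-15,0]]}}

```text
clock: 27.5
ee_pos: [0.4679, -0.2507, 0.1844]
orientation: [0.157, 0.988, -0.0, 0.001]
force: [-0.3, -0.7, 0.3]
width: 0.0262
grip_force: 0.0
```

```bash
python3 look.py 9 -.02
python3 - <<'E'
from h import *
a=cv2.imread('pics/wrist9.png')[60:360,160:480];b=cv2.resize(cv2.imread('pics/scene9.png')[200:420,280:470],(390,450),interpolation=cv2.INTER_CUBIC)
a=np.vstack([a,np.zeros((150,320,3),np.uint8)]);cv2.imwrite('pics/c9.png',np.hstack([a,b]))
E
```

```text
27.5 [ 0.4679 -0.2507  0.1844] 161.96733941723733 [-0.5358  0.1527  2.0923 -0.      0.8944 -1.7918] [-0.333  -0.7084  0.3345]
wrist clip 0.68 [362.1 206. ] [ 0.4769 -0.2115]
wrist clip_tab 0.91 [323.6 215.9] [ 0.4661 -0.2491]
wrist clip_tab 0.73 [347.7 204.5] [ 0.4627 -0.225 ]
wrist tray 0.83 [346.3 205.1] [ 0.4722 -0.2264]
scene spindle 0.66 [189.2 213. ] [0.3674 0.4524]
scene spindle 0.55 [263.6 290.3] [0.3687 0.0769]
scene clip 0.42 [365.9 252.7] [0.653  0.0737]
scene clip_tab 0.67 [408.1 366.4] [ 0.4621 -0.254 ]
scene clip_tab 0.66 [400.4 367.8] [ 0.449  -0.2484]
scene wedge 0.94 [327.6 250. ] [0.5664 0.1143]
scene wedge 0.39 [338.  261.1] [0.56   0.0663]
scene wedge_grip 0.67 [340.2 260.8] [0.5445 0.0404]
scene tray 0.68 [399.  367.7] [ 0.4746 -0.2251]
scene tray 0.41 [397.  277.4] [ 0.6539 -0.034 ]
```

View pics/c9.png

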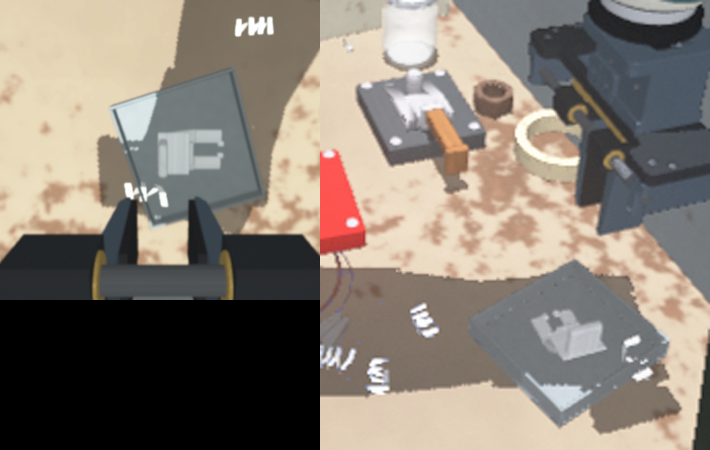

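The clip lies flat in the tray at (190,150). The wedge rests against the rod on the plate, and the jar, nut and tape are unmoved.

```bash
python3 -c "
from station import robot
print(robot.close_job())"
```

```text
the job is handed in; nothing more can be done
None
```

I handed in the job at about 27.5 s: the wedge is seated against the rod, the clip lies flat in the grey tray, and the jar, nut and tape are where they were.

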